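Clamp a walking stick with a coarse-threaded nut

TASK

The walking stick lies in its clamp, but the big hexagon nut is off. Set the nut on the clamp's stud, turn it gently backward (counter-clockwise from above) until you feel it drop into the thread start, then forward (clockwise) until the steel bar is pressed fully home on the stick. Never force the nut, stop when it comes up tight, and leave the other things on the bench alone.

Things in the scene. Friction and masses are not known exactly. Their poses are not given: they have to be found in the camera images.
- nut_center (a point): centre (half-way up) of the loose steel hexagon nut: 48 mm across flats, 55 across corners, 30 high, 250 g, lying flat, own z up. Its x axis is square to one pair of flats; flats also at 60 and 120 degrees. Bore 34 mm right through; in it, along own +y and -y, two round thread lugs 5 mm thick reach inward to 12 mm from the axis, 5 to 10 mm above the underside
- stud_tip (a point): on the axis of the clamp's upright steel stud at the flat end of its thread, 85 mm above the bench. Axes are the clamp's, z up; they do NOT show where the thread starts. Coarse right-hand two-start thread, 31 mm across (1.5 mm clearance all round in the nut's bore). With its lugs resting on the flat end, the nut's centre is 10 mm above this point; dropped into the thread start, 0 to 3 mm below it
- stud_top (a point): top of the stud's plain core, 9 mm above stud_tip; core 22 mm thick, tapering to 14 mm at this top. The flat end around it has two opposite gaps (thread starts) 34 degrees wide, at an unknown angle that differs each time. Just counter-clockwise of each gap a shoulder 3 mm wide stands 4.5 mm up from the flat end; lugs that land on a shoulder hold the nut 4.5 mm higher
- stud_foot (a point): foot of the stud, 25 mm above the bench. Clockwise turning on the flat end jams the lugs at the shoulders. Counter-clockwise turning, 150 degrees at most, brings them to the gaps, where the nut falls by its weight if not held up; 15 degrees on is a hard stop. From there 130 to 200 degrees clockwise run it under the thread (27 mm down per turn, 4 mm play) until the bar is home; it stays as left
- bar_top (a point): top face of the steel pressure bar, at the centre of its 35 mm hole round the stud. Bar 150 by 52 by 12 mm, long side along the clamp's x. A spring holds it up, this point 23 mm below stud_tip; it can be pushed straight down 5 mm (7 N at first, 10 N when home on the stick, then no farther)
- washer_top (a point): top, on the stud's axis, of the spring washer lying on the bar round the stud: 53 mm outside, 36 mm hole, 4 mm thick, 19 mm below stud_tip at first. The nut presses on it. It yields only once the bar is home: from 12 N on, 12 N more per mm, and after 2.5 mm it is solid. A person would stop at about 20 to 30 N on it, 0.2 to 0.4 N m of turning
- clamp: the wooden clamp base, 170 by 110 by 25 mm, screwed to the bench; origin on the bench under the stud's axis, z up. The walking stick (20 mm thick, its middle 35 mm above the bench) is fixed in it at 53 mm along its +x, parallel to its y, from 240 mm on the +y side to a crook that ends 185 mm to the -y side and bends to +x
- bar: the pressure bar as a body, origin 12 mm below bar_top
- nut: the hexagon nut as a body, origin at the centre of its underside
- jar_center (a point): bystander: closed glue jar, 60 mm diameter, 75 mm high, its middle
- tin: bystander: round tin, 64 mm diameter, 35 mm high
- small_nut: bystander: a small steel nut, 30 mm across flats, 12 mm high, not the one to use
- ferrule: bystander: brass ferrule ring, 40 mm diameter, 30 mm high
- hammer: bystander: hammer lying on the bench
- offcut: bystander: wooden offcut 90 by 45 by 30 mm
Mind the look-alikes: they are no part of the job. Leave any blue, green or red look-alike of the nut alone.

How it is judged:
By the outcome, as a careful person would: the job done as asked, in the order asked, and still so for the second after the job is handed in, with the robot touching nothing.
It also fails if it takes over 72 s, if anything falls off the work surface, if the arm or the gripper's body presses on something with over 40 N, if the wrist force passes 120 N, or if a joint passes its speed limit or range.

ROBOT

A 6-joint arm with a two-finger parallel gripper is mounted at the origin on the work surface. World frame = base frame: x ahead of the robot, y to its left, z up, the work surface at z = 0. Lengths are in mm, angles in degrees, forces in N, time in s.
With the tool pointing down it reaches from about 350 to 850 mm from the base axis. Payload 8.1 kg.
Tool frame: the origin (TCP) lies midway between the tips of the shut fingers; the grasp point (between the pads) lies 19 mm behind it; z points along the fingers, y is the line along which they close (so a half turn about z gives the same grasp; the last joint's range is limited). The gripper opens to 85 mm and grips with 20 to 120 N. Pads are 22 mm wide; open, the fingers measure 114 mm over their backs; the gripper's body (76 mm by 85 mm) begins 54 mm behind the grasp point. The pads swing forward as they close: fully open they stand 13 mm farther back than shut.
Start: joints at [-70.382, 7.471, 85.268, -0, 87.261, -4.893], TCP at [248.942, -545.924, 231.292] pointing down, gripper open.
Joint ranges: [-169.43, 169.43], [-51.17, 129.36], [1.28, 143.12], [-76.62, 256.62], [0, 156.53], [-152.29, 152.29]. Speed limits (degrees/s): [136.94, 136.94, 159.86, 180, 180, 180].

INTERFACE

Orientations are given as [roll, pitch, yaw] about the fixed x, y, z axes, in that order (R = Rz(yaw) Ry(pitch) Rx(roll)).
In Python, from bench import sense, snapshot, camera_params, hand_in, masks_of, pinpoint gives the robot as it stands.
- The arm moves only by the tool step_arm, never from a script. Its argument "targets" is a list of rows, each an object with "angular": the turn, a rotation vector about the tool's x, y, z scaled (see below), a list of three; "dp": the shift along the tool's x, y, z scaled (see below), a list of three; "fingers": the closure, from 0 (fully open) to 1 (shut). A call has exactly 8 rows; each row is the pose to reach, as a shift and turn from the pose commanded when the call began, along the tool's axes at that moment, turning the shorter way round; what a row does not reach only later rows make up. The controller multiplies each number of a shift by 0.2 m and each number of a turn by 180 degrees. A row lasts 1/8 s, in which the tool goes at most 62.5 mm and 10.7 degrees, less where a joint would pass 70% of its speed; a pose out of reach is approached as far as the arm can. A call with a number of a shift or a turn outside -1 to 1 is refused whole. A call with a gripper value outside its range is refused whole. The fingers move at their own pace and stop on an object; "newtons" is the grip in N (left out, the last holds). Time passes only in rows, so rows that repeat a pose let the fingers close, or fill a call up. It gives the time, the measured TCP pose, the force, the opening and the grip force at its end, in the units of the state.
- sense(): the state, without advancing time (a new reading comes with each control period).
- snapshot(name): name is "scene" or "top" or "wrist"; returns the picture (480x640x3 uint8, blue, green, red); there is no depth.
- camera_params(name): a dict with "vfov" (degrees; the focal length in pixels is half the picture's height over the tangent of half this angle, whatever the lens; pixels are square), "cx", "cy" (the principal point, pixels), "R" (3x3) and "t" (3): a world point X has camera coordinates R X + t. Camera axes: x right, y down, z forward; pixel columns grow to the right and rows downward; lengths in mm; the calibration is good to about 2 mm. A picture is of the moment at which its call begins: read the wrist's pose just before it. camera_params takes no time and is no camera call; for the wrist camera it gives the pose at the moment of the call.
- hand_in(): hands the job in; it is judged then, once.
Trained networks look in the newest picture that a camera, given by its name, has taken for a name from the list of things; names that differ only in an ending like _2 or _b are one class to them, and where a whole thing is asked for, a point or a joint stands for the part that bears it (a point fixed in the world has none). Each returns a list of dicts, best first, with "conf" (0 to 1); they miss things now and then, are a little off and sometimes report something else, mostly with a low value. They report only what shows in the picture. A call takes as long as a camera call. They do not tell look-alikes from the thing itself.
- masks_of(camera, label): "pixels" (480x640 bool, what is visible of it) and "at" ([column, row] in pixels, amid what is visible of it).
- pinpoint(camera, label): "at" ([column, row] in pixels: a listed point, or the origin of a listed thing).
The state is a dict: "time": time; "joint_pos": joint angles; "qd": joint speeds; "joint_efforts": joint torques, N m; "tool_pos": TCP position; "tcp_rot": TCP orientation; "ft_force": force on the tool from outside, world axes, zero at the start; "wrist_torque": the same for the moment, N m; "finger_gap": finger opening in mm; "grip_force": force on a finger pad.
Only numpy, scipy, OpenCV 4.12 (cv2) and the standard library are available. Lean on these libraries where they do the work, as an engineer would, in place of code of your own. Each camera call takes 0.05 s, during which the arm holds its last target. There are 200 camera calls.

## Working session

There is one attempt and no reset: what is moved stays moved. The work goes in short steps, Python scripts to look and compute and a tool call to move; the robot and the scene stay as the last step left them, time stands still between calls to the robot, and variables do not carry over. Pictures are saved under pics/ and viewed, at most 10 in all, crops included, and the job is handed in when it is done.

Besides the shell and the picture viewer there is one more tool, called after "Request:" as a command line: name --argument value ..., lists and objects as JSON in quotes. step_arm: Moves the arm, as the interface text tells. Its arguments: {"type":"object","properties":{"targets":{"type":"array","items":{"type":"object","properties":{"angular":{"type":"array","items":{"type":"number","minimum":-1,"maximum":1}},"dp":{"type":"array","items":{"type":"number","minimum":-1,"maximum":1}},"fingers":{"type":"number"}}}},"newtons":{"type":"number"}},"required":["targets"]}

```bash
mkdir -p pics; ls; cat > h.py <<'E'
import numpy as np, cv2
from bench import *
def cam(n):
    p=camera_params(n); f=240/np.tan(np.radians(p['vfov'])/2)
    return f,p['cx'],p['cy'],np.array(p['R']),np.array(p['t']),p
def ray(n,px):
    f,cx,cy,R,t,_=cam(n); d=R.T@np.array([(px[0]-cx)/f,(px[1]-cy)/f,1]); return -R.T@t,d
def atz(n,px,z):
    o,d=ray(n,px); return o+d*(z-o[2])/d[2]
def proj(n,X):
    f,cx,cy,R,t,_=cam(n); c=R@np.array(X,float)+t; return np.array([cx+f*c[0]/c[2],cy+f*c[1]/c[2]])
Z=dict(nut_center=15,stud_tip=85,stud_top=94,bar_top=62,washer_top=66,clamp=0,jar_center=37.5,tin=0,small_nut=0,ferrule=0,hammer=10,offcut=0,stud_foot=25)
E
python3 - <<'E'
from h import *
s=sense(); print(s)
ims=[]
for n in ["scene","top","wrist"]:
    im=snapshot(n); cv2.imwrite(f'pics/{n}0.png',im); p=cam(n)[5]; print(n,{k:v for k,v in p.items() if k not in('R','t')}, -np.array(p['R']).T@p['t'])
for n in ["scene","top"]:
    for l in ['nut_center','stud_tip','stud_top','washer_top','clamp','jar_center','small_nut','tin','ferrule','hammer']:
        for d in pinpoint(n,l)[:4]:
            print(n,l,round(d['conf'],2),np.round(d['at'],1),atz(n,d['at'],Z[l]).round(1))
E
```

```text
pics
{'time': 0.0, 'joint_pos': array([-7.03818651e+01,  7.51355123e+00,  8.53321246e+01, -3.01254451e-04,
        8.72603205e+01, -4.89243774e+00]), 'qd': array([0.07759365, 0.03314593, 0.05903058, 0.06603436, 0.01287744,
       0.01837116]), 'joint_efforts': array([-4.28519168e-03, -5.69410729e+01, -5.00549805e+01, -4.15692548e-04,
        1.49522029e-02,  2.70142164e-05]), 'tool_pos': array([ 248.75204806, -545.38901791,  230.23338357]), 'tcp_rot': array([-1.79894364e+02, -8.74015061e-03,  2.45105792e+01]), 'ft_force': array([-0.09607678, -0.62460637, -0.28271683]), 'wrist_torque': array([ 0.02884141, -0.01708495, -0.02366641]), 'grip_force': 0.0, 'finger_gap': 85.26800773260999}
scene {'vfov': 57.1106960370036, 'cx': 317.9277575099525, 'cy': 238.49358688658242} [1147.03431093 -287.95045121  890.63300873]
top {'vfov': 56.91528303927957, 'cx': 316.16570499227697, 'cy': 236.84432025196094} [ 390.91378883   -6.58601203 1208.34157349]
wrist {'vfov': 58.96771994674428, 'cx': 320.85874207648675, 'cy': 243.19238821345758} [ 311.49220132 -517.14793488  373.4297263 ]
scene nut_center 0.9 [
[... 963 characters left out ...]
117.2   15. ]
top nut_center 0.68 [391.3 232.7] [ 486.7 -228.    15. ]
top nut_center 0.65 [362.6 222.3] [ 514.2 -150.1   15. ]
top stud_tip 0.73 [300.3 193.2] [580.2  18.2  85. ]
top stud_top 0.77 [298.  192.8] [579.7  23.8  94. ]
top washer_top 0.5 [297.9 196.8] [573.9  24.7  66. ]
top clamp 0.92 [300.4 193.9] [592.6  19.7   0. ]
top jar_center 0.78 [204.7 245.8] [445.5 269.6  37.5]
top small_nut 0.55 [302.  197.3] [583.2  15.2   0. ]
top small_nut 0.43 [250.9 267. ] [390.7 152.    0. ]
top tin 0.67 [380.5 297.4] [ 311.3 -200.8    0. ]
top tin 0.64 [390.7 233. ] [ 487.1 -229.1    0. ]
top ferrule 0.55 [441.4 198. ] [ 585.5 -370.     0. ]
top hammer 0.62 [474.2 269.9] [ 388.  -454.2   10. ]
```

```bash
python3 - <<'E'
from h import *
im=cv2.imread('pics/top0.png'); cv2.imwrite('pics/topc.png',cv2.resize(im[130:330,180:480],(800,533),interpolation=cv2.INTER_CUBIC))
im=cv2.imread('pics/scene0.png'); cv2.imwrite('pics/scenec.png',cv2.resize(im[190:370,120:400],(800,514),interpolation=cv2.INTER_CUBIC))
E
```

```text
(no output)
```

View pics/topc.png

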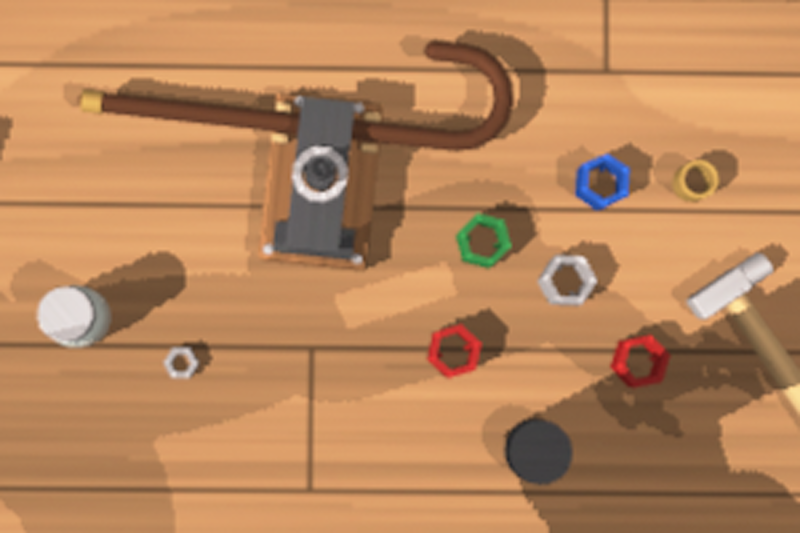

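View pics/scenec.png

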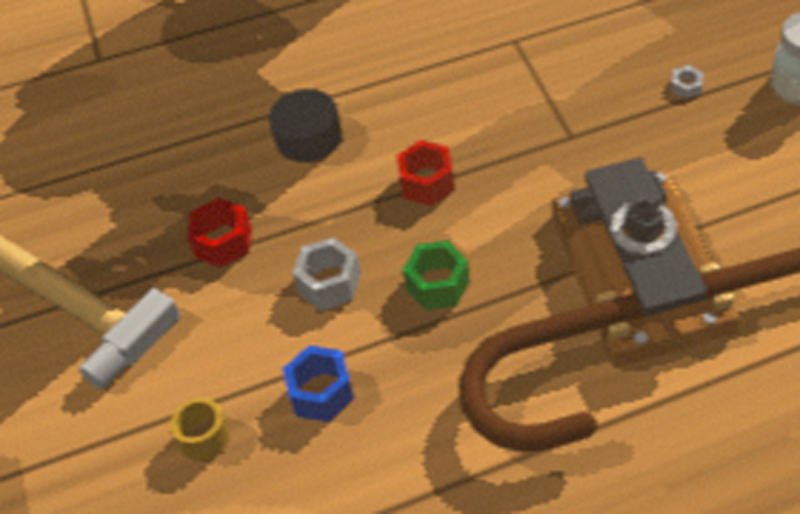

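Candidates in the top picture:
- silver nut (391,233)
- blue (405,197)
- green (362,222)
- red (350,260)
- red (419,264)
- small silver nut (251,267)
- ferrule (441,198)
- the washer on the clamp (300,194)

The steel one is the large silver nut at top (391,233), scene (235,286). I'll move above it for the close crop.

Request:
step_arm --targets '[{"dp":[0.22,-0.12,0],"fingers":0},{"dp":[0.5,-0.27,0],"fingers":0},{"dp":[0.78,-0.42,0],"fingers":0},{"dp":[1,-0.55,0],"fingers":0},{"dp":[1,-0.6,0],"fingers":0},{"dp":[1,-0.7,0],"fingers":0},{"dp":[1,-0.8,0],"fingers":0},{"dp":[1,-0.9,0],"fingers":0}]'

```text
validation failed for argument at $.ta...
```

Request:
step_arm --targets '[{"dp":[0.2,0,0],"fingers":0},{"dp":[0.4,0,0],"fingers":0},{"dp":[0.55,0,0],"fingers":0},{"dp":[0.55,0,0],"fingers":0},{"dp":[0.55,0,0],"fingers":0},{"dp":[0.55,0,0],"fingers":0},{"dp":[0.55,0,0],"fingers":0},{"dp":[0.55,0,0],"fingers":0}]'

```text
validation failed for argument at $.ta...
```

```bash
python3 - <<'E'
from h import *
s=sense(); print(s['time'],s['tool_pos'],s['tcp_rot'],s['joint_pos'])
im=snapshot('wrist'); cv2.imwrite('pics/w1.png',im)
f,cx,cy,R,t,p=cam('wrist'); print(R.round(3),-R.T@t,f)
for d in pinpoint('wrist','nut_center'): print(d, atz('wrist',d['at'],15))
u,v=proj('wrist',[487,-229,15]).astype(int); print(u,v)
c=im[max(0,v-80):v+80,max(0,u-100):u+100]; cv2.imwrite('pics/w1c.png',cv2.resize(c,None,fx=3.5,fy=3.5,interpolation=cv2.INTER_CUBIC))
E
```

```text
1.15 [ 248.95155222 -545.93219771  231.29974481] [ 1.79998522e+02 -1.52456208e-03  2.45098343e+01] [-7.03825206e+01  7.47106451e+00  8.52671266e+01  1.64690379e-03
  8.72604667e+01 -4.89243358e+00]
[[ 0.415 -0.91   0.   ]
 [-0.875 -0.399  0.275]
 [-0.25  -0.115 -0.961]] [ 311.56822936 -517.36080545  374.24394191] 424.47751720131356
20 -338
```

View pics/w1c.png

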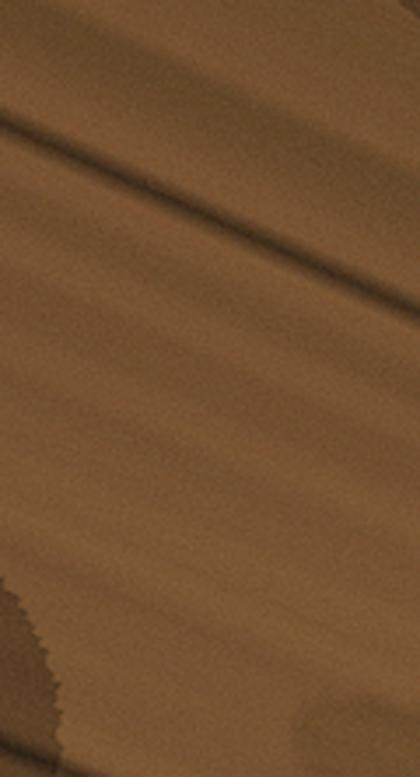

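The move was refused (probably the missing "angular"), so this crop shows only bare bench. I'll send it again.

Request:
step_arm --targets '[{"dp":[0.22,-0.12,0],"angular":[0,0,0],"fingers":0},{"dp":[0.5,-0.27,0],"angular":[0,0,0],"fingers":0},{"dp":[0.78,-0.42,0],"angular":[0,0,0],"fingers":0},{"dp":[1,-0.55,0],"angular":[0,0,0],"fingers":0},{"dp":[1,-0.65,0],"angular":[0,0,0],"fingers":0},{"dp":[1,-0.75,0],"angular":[0,0,0],"fingers":0},{"dp":[1,-0.85,0],"angular":[0,0,0],"fingers":0},{"dp":[1,-0.95,0],"angular":[0,0,0],"fingers":0}]'

```text
time: 2.25
tool_pos: [351.9, -289.4, 231.4]
tcp_rot: [180.0, -0.0, 24.5]
ft_force: [-0.3, 0.5, -0.3]
finger_gap: 85.2
grip_force: 0.0
```

Request:
step_arm --targets '[{"dp":[0.15,0,0],"angular":[0,0,0],"fingers":0},{"dp":[0.3,0,0.05],"angular":[0,0,0],"fingers":0},{"dp":[0.45,0,0.15],"angular":[0,0,0],"fingers":0},{"dp":[0.5,0,0.25],"angular":[0,0,0],"fingers":0},{"dp":[0.5,0,0.35],"angular":[0,0,0],"fingers":0},{"dp":[0.5,0,0.4],"angular":[0,0,0],"fingers":0},{"dp":[0.5,0,0.4],"angular":[0,0,0],"fingers":0},{"dp":[0.5,0,0.4],"angular":[0,0,0],"fingers":0}]'

```text
time: 3.25
tool_pos: [443.4, -249.0, 152.3]
tcp_rot: [179.9, -0.0, 24.5]
ft_force: [0.2, -0.1, -0.3]
finger_gap: 85.6
grip_force: 0.0
```

```bash
python3 - <<'E'
from h import *
s=sense(); print(s['time'],s['tool_pos'],s['tcp_rot'],s['joint_pos'])
im=snapshot('wrist'); cv2.imwrite('pics/w1.png',im)
for d in pinpoint('wrist','nut_center'): print(d, atz('wrist',d['at'],15))
u,v=proj('wrist',[487,-229,15]).astype(int); print(u,v)
a,b=max(0,v-80),max(0,u-100); print(b,a)
c=im[a:v+80,b:u+100]; cv2.imwrite('pics/w1c.png',cv2.resize(c,None,fx=3.5,fy=3.5,interpolation=cv2.INTER_CUBIC))
E
```

```text
3.25 [ 443.44265206 -249.03467768  152.31627418] [ 1.79929384e+02 -4.35352821e-02  2.44929164e+01] [-3.50974262e+01 -3.88428358e+00  1.05226811e+02  1.83835063e-03
  7.85745351e+01  3.04093213e+01]
{'at': [116.2, 190.0], 'conf': 0.95} [ 410.46974017 -115.4758461    15.        ]
{'at': [364.2, 312.2], 'conf': 0.76} [ 399.21949768 -304.01407933   15.        ]
319 155
219 75
```

View pics/w1c.png

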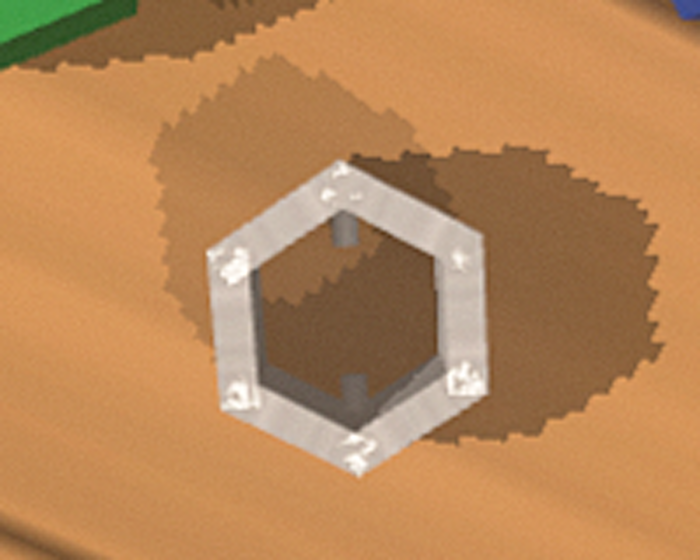

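The crop shows the steel nut with its two lugs at crop (345,228) and (353,390). The top-face corners are (340,162), (485,235), (485,390), (360,475), (225,408) and (208,250), with the green and blue nuts well outside.

```bash
python3 - <<'E'
from h import *
C=np.array([(340,162),(485,235),(485,390),(360,475),(225,408),(208,250)])/3.5+[219,75]
P=np.array([atz('wrist',c,30) for c in C])[:,:2]
m=P.mean(0);print(m,np.linalg.norm(P-m,axis=1))
a=np.degrees(np.arctan2(*(P-m).T[::-1])); print(a, (a-a[0]+np.arange(6)*60)%360)
L=[atz('wrist',np.array(c)/3.5+[219,75],7.5)[:2] for c in [(345,228),(353,390)]]
d=L[0]-L[1]; print(np.mean(L,axis=0),np.degrees(np.arctan2(d[1],d[0])),np.linalg.norm(d))
# stud from both cams
for n in ['top','scene']: snapshot(n)
A=[];
for l,z in [('stud_tip',85),('stud_top',94),('washer_top',66)]:
  r=[ray(n,pinpoint(n,l)[0]['at']) for n in ['top','scene']]
  M=0;b=0
  for o,dd in r:
    dd=dd/np.linalg.norm(dd);Q=np.eye(3)-np.outer(dd,dd);M=M+Q;b=b+Q@o
  print(l,np.linalg.solve(M,b))
E
```

```text
[ 481.3365937  -231.03482914] [27.2820488  27.81829439 26.88780186 27.53196803 27.21188296 27.7984835 ]
[  28.24937848  -32.81573902  -91.99676954 -151.95486977  148.54503518
   87.8612404 ] [0.00000000e+00 3.58934882e+02 3.59753852e+02 3.59795752e+02
 2.95656698e-01 3.59611862e+02]
[ 481.20889552 -230.73808994] 27.302642274487656 30.624525478955608Traceback (most recent call last):
  File "<stdin>", line 12, in <module>
IndexError: list index out of range
```

```bash
python3 - <<'E'
from h import *
im=snapshot('wrist'); 
s=sense(); print(s['tool_pos'])
print(pinpoint('wrist','nut_center'))
g=im[75:235,219:419].astype(int); sat=g.max(2)-g.min(2); m=((sat<35)&(g.mean(2)>120)).astype(np.uint8)
n,lab,st,ce=cv2.connectedComponentsWithStats(m); k=1+st[1:,4].argmax(); pts=cv2.findContours((lab==k).astype(np.uint8),0,2)[0]
h=cv2.convexHull(np.vstack(pts))[:,0]; ap=cv2.approxPolyDP(h,4,True)[:,0]+[219,75]; print(ap.tolist())
P=np.array([atz('wrist',c,30)[:2] for c in ap]); mm=P.mean(0); print(mm,np.linalg.norm(P-mm,axis=1))
for n in ['top','scene']:
  snapshot(n)
  for l in ['nut_center','stud_tip','stud_top','washer_top','bar_top']:
    for d in pinpoint(n,l)[:5]: print(n,l,round(d['conf'],2),np.round(d['at'],1),atz(n,d['at'],Z[l]).round(1))
E
```

```text
[ 443.26668676 -248.78032081  151.77326765]
[{'at': [366.1, 315.2], 'conf': 0.84}, {'at': [114.5, 190.3], 'conf': 0.61}]
[[314, 122], [356, 142], [357, 187], [322, 210], [283, 191], [279, 146]]
[ 480.84201571 -230.15515235] [26.79865971 27.2661395  27.02876928 27.0891994  26.78928974 27.14175635]
top nut_center 0.72 [361.3 222.7] [ 513.1 -146.5   15. ]
top nut_center 0.68 [407.7 198.5] [ 580.7 -273.2   15. ]
top nut_center 0.63 [391.8 232.2] [ 488.1 -229.4   15. ]
top nut_center 0.44 [417.3 267.9] [ 392.1 -298.    15. ]
top nut_center 0.43 [349.1 261.7] [ 407.2 -113.7   15. ]
top stud_tip 0.66 [246.1 263.4] [399.7 153.1  85. ]
top stud_tip 0.6 [298.  193.4] [579.6  24.   85. ]
top stud_top 0.81 [297.7 195.7] [572.2  24.5  94. ]
top bar_top 0.82 [297.7 196.2] [576.1  25.4  62. ]
scene nut_center 0.9 [193.7 273.3] [ 406.9 -313.1   15. ]
scene nut_center 0.88 [234.  323.7] [ 586.9 -261.6   15. ]
scene nut_center 0.75 [232.4 286.4] [ 484.9 -235.8   15. ]
scene nut_center 0.69 [270.9 288.3] [ 528.2 -152.    15. ]
scene stud_tip 0.97 [343.7 262.8] [578.   16.9  85. ]
scene stud_tip 0.26 [341.  283.6] [629.3 -14.6  85. ]
scene stud_top 0.59 [347.2 261.3] [583.6  22.8  94. ]
scene stud_top 0.37 [343.9 274.1] [ 6.139e+02 -3.000e-01  9.400e+01]
scene stud_top 0.33 [226.8 240.1] [ 406.3 -214.5   94. ]
scene washer_top 0.7 [349.2 268.8] [586.1  28.1  66. ]
scene bar_top 0.72 [345.5 269.7] [582.3  20.4  62. ]
```

Request:
step_arm --targets '[{"dp":[0.1,0,0.03],"angular":[0,0,-0.01],"fingers":0},{"dp":[0.22,0,0.1],"angular":[0,0,-0.0194],"fingers":0},{"dp":[0.22,0,0.2],"angular":[0,0,-0.0194],"fingers":0},{"dp":[0.22,0,0.35],"angular":[0,0,-0.0194],"fingers":0},{"dp":[0.22,0,0.5],"angular":[0,0,-0.0194],"fingers":0},{"dp":[0.22,0,0.62],"angular":[0,0,-0.0194],"fingers":0},{"dp":[0.22,0,0.7],"angular":[0,0,-0.0194],"fingers":0},{"dp":[0.22,0,0.715],"angular":[0,0,-0.0194],"fingers":0}]'

```text
time: 5.2
tool_pos: [482.4, -229.9, 7.2]
tcp_rot: [-179.9, 0.1, 28.0]
ft_force: [0.7, 0.3, -0.4]
finger_gap: 85.5
grip_force: 0.0
```

Request:
step_arm --newtons 30 --targets '[{"dp":[0,0,0],"angular":[0,0,0],"fingers":0.2},{"dp":[0,0,0],"angular":[0,0,0],"fingers":0.6},{"dp":[0,0,0],"angular":[0,0,0],"fingers":1},{"dp":[0,0,0],"angular":[0,0,0],"fingers":1},{"dp":[0,0,0],"angular":[0,0,0],"fingers":1},{"dp":[0,0,0],"angular":[0,0,0],"fingers":1},{"dp":[0,0,0],"angular":[0,0,0],"fingers":1},{"dp":[0,0,0],"angular":[0,0,0],"fingers":1}]'

```text
time: 6.2
tool_pos: [484.1, -230.8, 9.6]
tcp_rot: [179.9, -0.1, 28.0]
ft_force: [-0.3, -0.1, 5.9]
finger_gap: 47.6
grip_force: 32.3
```

```bash
python3 - <<'E'
from h import *
s=sense(); print({k:np.round(v,2) for k,v in s.items()})
im=snapshot('wrist'); cv2.imwrite('pics/w2.png',im); print(proj('wrist',s['tool_pos']))
E
```

```text
{'time': np.float64(6.2), 'joint_pos': array([-30.98,  10.64, 106.4 ,   0.  ,  62.84,  31.02]), 'qd': array([ 0.01, -0.04, -0.02, -0.02,  0.17, -0.04]), 'joint_efforts': array([ -0.15, -49.01, -40.08,  -0.09,  -0.42,  -0.  ]), 'tool_pos': array([ 484.06, -230.84,    9.59]), 'tcp_rot': array([ 1.799e+02, -7.000e-02,  2.801e+01]), 'ft_force': array([-0.26, -0.07,  5.86]), 'wrist_torque': array([0.17, 0.14, 0.05]), 'grip_force': np.float64(32.34), 'finger_gap': np.float64(47.6)}
[320.81140894 315.87435696]
```

View pics/w2.png

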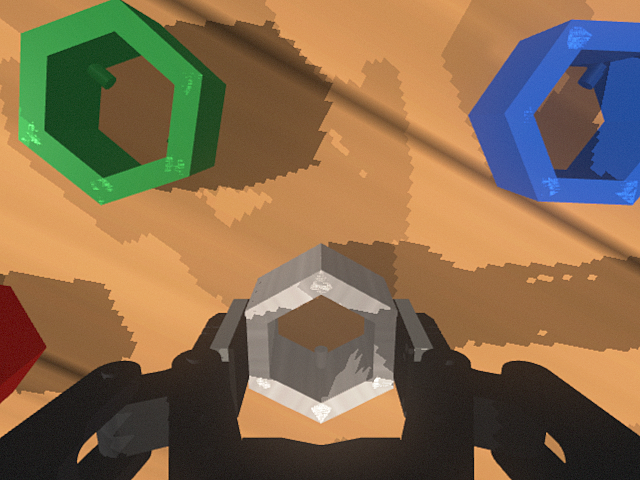

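Nut held at image (321,346), centred between the pads (about x 245–395). Green, blue and red are clear of the fingers. I'll lift it and carry it beside the stud, with the camera over the stud.

Request:
step_arm --targets '[{"dp":[0,0,-0.15],"angular":[0,0,0],"fingers":1},{"dp":[0,0,-0.35],"angular":[0,0,0],"fingers":1},{"dp":[0.08,-0.07,-0.55],"angular":[0,0,-0.03],"fingers":1},{"dp":[0.25,-0.2,-0.65],"angular":[0,0,-0.08],"fingers":1},{"dp":[0.43,-0.37,-0.65],"angular":[0,0,-0.13],"fingers":1},{"dp":[0.6,-0.52,-0.65],"angular":[0,0,-0.18],"fingers":1},{"dp":[0.72,-0.62,-0.65],"angular":[0,0,-0.21],"fingers":1},{"dp":[0.76,-0.655,-0.65],"angular":[0,0,-0.222],"fingers":1}]'

```text
time: 7.25
tool_pos: [555.9, -41.5, 138.0]
tcp_rot: [-180.0, -0.0, 68.2]
ft_force: [0.2, -1.2, -1.6]
finger_gap: 47.3
grip_force: 32.4
```

Request:
step_arm --targets '[{"dp":[0,0,0],"angular":[0,0,0],"fingers":1},{"dp":[0,0,0],"angular":[0,0,0],"fingers":1},{"dp":[0,0,0],"angular":[0,0,0],"fingers":1},{"dp":[0,0,0],"angular":[0,0,0],"fingers":1},{"dp":[0,0,0],"angular":[0,0,0],"fingers":1},{"dp":[0,0,0],"angular":[0,0,0],"fingers":1},{"dp":[0,0,0],"angular":[0,0,0],"fingers":1},{"dp":[0,0,0],"angular":[0,0,0],"fingers":1}]'

```text
time: 8.25
tool_pos: [555.8, -43.3, 138.3]
tcp_rot: [180.0, 0.0, 68.0]
ft_force: [0.4, 0.1, -1.5]
finger_gap: 47.4
grip_force: 32.4
```

```bash
python3 - <<'E'
from h import *
s=sense(); print({k:np.round(v,2) for k,v in s.items()})
im=snapshot('wrist'); cv2.imwrite('pics/w3.png',im)
for l in ['stud_tip','stud_top','washer_top','bar_top']:
    for d in pinpoint('wrist',l)[:2]: print(l,round(d['conf'],2),d['at'],atz('wrist',d['at'],Z[l]))
o=np.array(s['tool_pos'])
print('nut',[ (d['at'],d['conf'],(atz('wrist',d['at'],o[2]+6)-o).round(1)) for d in pinpoint('wrist','nut_center')])
u,v=proj('wrist',[580,20,85]).astype(int); print(u,v)
a,b=max(0,v-70),max(0,u-90); print(b,a)
c=im[a:v+70,b:u+90]; cv2.imwrite('pics/w3c.png',cv2.resize(c,None,fx=4,fy=4,interpolation=cv2.INTER_CUBIC))
E
```

```text
{'time': np.float64(8.25), 'joint_pos': array([-9.72,  4.54, 98.28, -0.  , 77.17, 12.31]), 'qd': array([ 0.01, -0.02,  0.12,  0.03, -0.13,  0.08]), 'joint_efforts': array([-3.000e-02, -5.343e+01, -4.918e+01, -1.000e-02,  0.000e+00,
        0.000e+00]), 'tool_pos': array([555.83, -43.28, 138.3 ]), 'tcp_rot': array([180.  ,   0.  ,  67.97]), 'ft_force': array([ 0.39,  0.11, -1.49]), 'wrist_torque': array([ 0.04,  0.03, -0.01]), 'grip_force': np.float64(32.39), 'finger_gap': np.float64(47.45)}
stud_tip 0.6 [317.9, 125.7] [579.22294227  19.8739612   85.        ]
stud_top 0.97 [320.5, 126.1] [580.27350489  19.35741322  94.        ]
nut []
319 124
229 54
```

View pics/w3c.png

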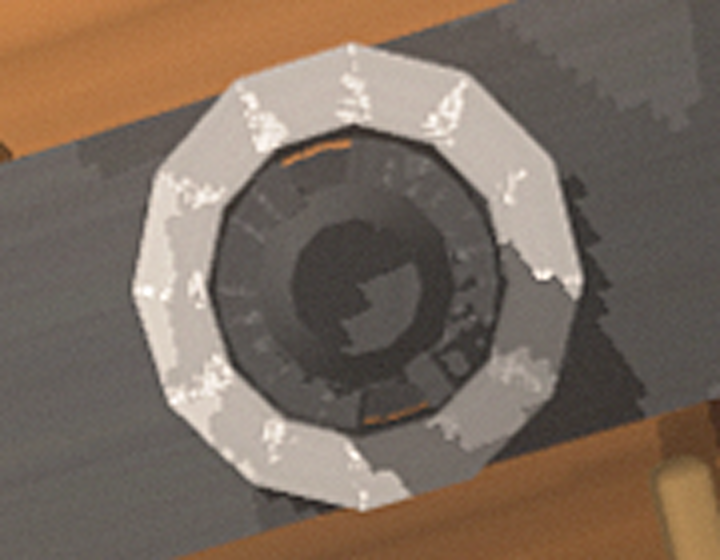

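The stud shows at image (318,126). The wood shows orange through both thread gaps, at crop (317,152) and (395,413). A shoulder at (460,360) is just counter-clockwise of one gap. The gap axis is about 17° counter-clockwise of tool x, and the lugs now lie along tool x. Next I'll check how the nut sits in the hand.

```bash
python3 - <<'E'
from h import *
im=cv2.imread('pics/w3.png'); c=im[240:440,220:420].copy()
cv2.imwrite('pics/w3h.png',cv2.resize(c,(600,600),interpolation=cv2.INTER_CUBIC))
o=np.array(sense()['tool_pos']); a=np.radians(68)
X=np.array([np.cos(a),np.sin(a),0]);Y=np.array([np.sin(a),-np.cos(a),0])
for off in (0,-2):
  print([((proj('wrist',o+X*(off+27.7*np.cos(t))+Y*27.7*np.sin(t)+[0,0,20.4])-[220,240])*3).round().tolist() for t in np.radians(np.arange(0,360,60))])
E
```

```text
[[309.0, 69.0], [538.0, 195.0], [526.0, 426.0], [308.0, 532.0], [91.0, 426.0], [79.0, 195.0]]
[[309.0, 88.0], [537.0, 212.0], [525.0, 441.0], [308.0, 547.0], [92.0, 441.0], [80.0, 212.0]]
```

View pics/w3h.png

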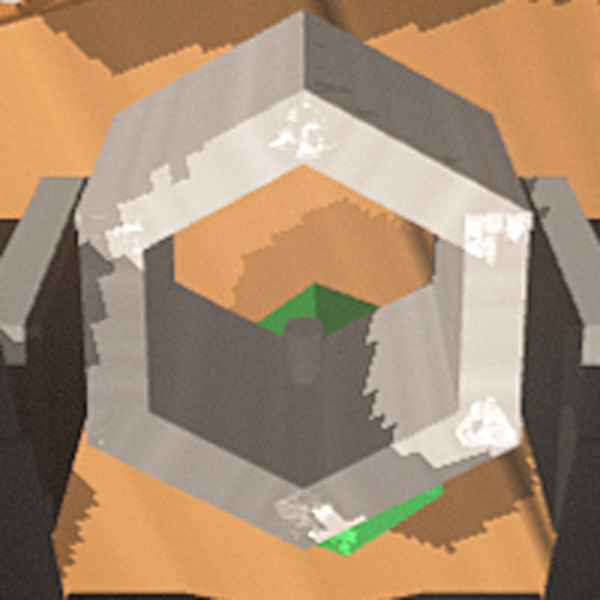

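The nut's centre is 2 mm toward tool −x (top face corners (304,90), (305,548)) and is otherwise square in the hand. I'll place it about 36° clockwise of the gaps.

Request:
step_arm --targets '[{"dp":[0.08,0,0],"angular":[0,0,0.03],"fingers":1},{"dp":[0.2,0,0],"angular":[0,0,0.07],"fingers":1},{"dp":[0.3,0,0],"angular":[0,0,0.1],"fingers":1},{"dp":[0.346,0,0],"angular":[0,0,0.111],"fingers":1},{"dp":[0.346,0,0.03],"angular":[0,0,0.111],"fingers":1},{"dp":[0.346,0,0.09],"angular":[0,0,0.111],"fingers":1},{"dp":[0.346,0,0.14],"angular":[0,0,0.111],"fingers":1},{"dp":[0.346,0,0.15],"angular":[0,0,0.111],"fingers":1}]'

```text
time: 9.55
tool_pos: [580.6, 20.5, 106.5]
tcp_rot: [-179.9, 0.1, 48.0]
ft_force: [0.3, 0.6, -1.6]
finger_gap: 47.1
grip_force: 32.4
```

Request:
step_arm --targets '[{"dp":[0,0,0.01],"angular":[0,0,0],"fingers":1},{"dp":[0,0,0.02],"angular":[0,0,0],"fingers":1},{"dp":[0,0,0.03],"angular":[0,0,0],"fingers":1},{"dp":[0,0,0.04],"angular":[0,0,0],"fingers":1},{"dp":[0,0,0.05],"angular":[0,0,0],"fingers":1},{"dp":[0,0,0.06],"angular":[0,0,0],"fingers":1},{"dp":[0,0,0.065],"angular":[0,0,0],"fingers":1},{"dp":[0,0,0.07],"angular":[0,0,0],"fingers":1}]'

```text
time: 10.55
tool_pos: [581.8, 20.9, 94.2]
tcp_rot: [-180.0, 0.0, 48.0]
ft_force: [0.1, 0.0, -1.7]
finger_gap: 47.4
grip_force: 32.4
```

Request:
step_arm --targets '[{"dp":[0,0,0.006],"angular":[0,0,0],"fingers":1},{"dp":[0,0,0.012],"angular":[0,0,0],"fingers":1},{"dp":[0,0,0.018],"angular":[0,0,0],"fingers":1},{"dp":[0,0,0.022],"angular":[0,0,0],"fingers":1},{"dp":[0,0,0.026],"angular":[0,0,0],"fingers":1},{"dp":[0,0,0.03],"angular":[0,0,0],"fingers":1},{"dp":[0,0,0.03],"angular":[0,0,0],"fingers":1},{"dp":[0,0,0.03],"angular":[0,0,0],"fingers":1}]'

```text
time: 11.55
tool_pos: [582.0, 20.9, 89.2]
tcp_rot: [180.0, -0.0, 48.0]
ft_force: [-4.3, 0.7, 4.2]
finger_gap: 47.2
grip_force: 33.4
```

Request:
step_arm --targets '[{"dp":[-0.003,-0.004,0],"angular":[0,0,0],"fingers":1},{"dp":[-0.003,-0.004,0],"angular":[0,0,-0.03],"fingers":1},{"dp":[-0.003,-0.004,0],"angular":[0,0,-0.06],"fingers":1},{"dp":[-0.003,-0.004,0],"angular":[0,0,-0.08],"fingers":1},{"dp":[-0.003,-0.004,0],"angular":[0,0,-0.1],"fingers":1},{"dp":[-0.003,-0.004,0],"angular":[0,0,-0.12],"fingers":1},{"dp":[-0.003,-0.004,0],"angular":[0,0,-0.13],"fingers":1},{"dp":[-0.003,-0.004,0],"angular":[0,0,-0.13],"fingers":1}]'

```text
time: 12.55
tool_pos: [581.7, 20.9, 89.1]
tcp_rot: [179.9, -0.0, 71.4]
ft_force: [2.6, 0.6, 4.0]
finger_gap: 47.1
grip_force: 33.2
```

Request:
step_arm --newtons 20 --targets '[{"dp":[0,0,0],"angular":[0,0,0],"fingers":0.4},{"dp":[0,0,0],"angular":[0,0,0],"fingers":0.4},{"dp":[0,0,0],"angular":[0,0,0],"fingers":0.4},{"dp":[0,0,0],"angular":[0,0,-0.015],"fingers":0.4},{"dp":[0,0,0],"angular":[0,0,-0.03],"fingers":0.4},{"dp":[0,0,0],"angular":[0,0,-0.045],"fingers":0.4},{"dp":[0,0,0],"angular":[0,0,-0.06],"fingers":0.4},{"dp":[0,0,0],"angular":[0,0,-0.07],"fingers":0.4}]'

```text
time: 13.55
tool_pos: [580.5, 21.0, 88.0]
tcp_rot: [-180.0, -0.0, 84.0]
ft_force: [-0.6, 0.6, 0.7]
finger_gap: 51.1
grip_force: 0.5
```

```bash
python3 - <<'E'
from h import *
s=sense(); print({k:np.round(v,2) for k,v in s.items() if k in('joint_pos','wrist_torque','finger_gap','tool_pos')})
im=snapshot('wrist'); cv2.imwrite('pics/w4.png',im)
cv2.imwrite('pics/w4h.png',cv2.resize(im[200:460,190:450],(600,600),interpolation=cv2.INTER_CUBIC))
E
```

```text
{'joint_pos': array([-2.990e+00,  1.104e+01,  9.673e+01,  1.000e-02,  7.227e+01,
        2.960e+00]), 'tool_pos': array([580.47,  21.01,  88.03]), 'wrist_torque': array([ 0.16,  0.16, -0.08]), 'finger_gap': np.float64(51.06)}
```

View pics/w4h.png

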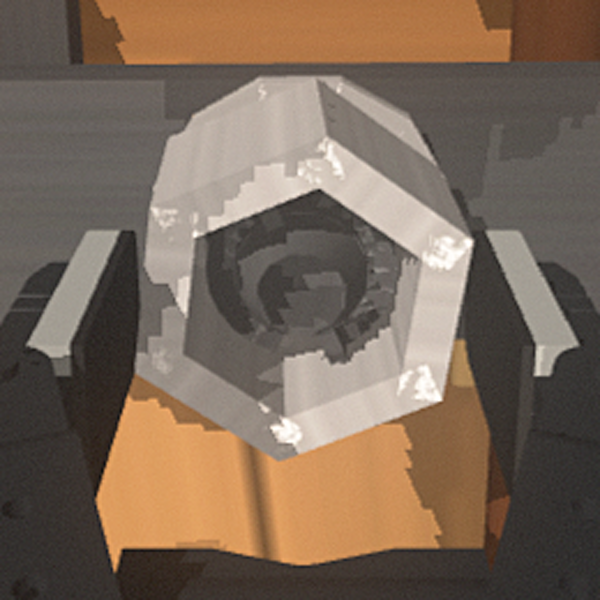

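The nut hasn't dropped yet. Its corners (325,140) and (283,455) show it lagging the loose jaws by about 8°, so I'll turn on.

Request:
step_arm --targets '[{"dp":[0,0,0],"angular":[0,0,-0.01],"fingers":0.4},{"dp":[0,0,0],"angular":[0,0,-0.02],"fingers":0.4},{"dp":[0,0,0],"angular":[0,0,-0.03],"fingers":0.4},{"dp":[0,0,0],"angular":[0,0,-0.04],"fingers":0.4},{"dp":[0,0,0],"angular":[0,0,-0.05],"fingers":0.4},{"dp":[0,0,0],"angular":[0,0,-0.06],"fingers":0.4},{"dp":[0,0,0],"angular":[0,0,-0.065],"fingers":0.4},{"dp":[0,0,0],"angular":[0,0,-0.065],"fingers":0.4}]'

```text
time: 14.6
tool_pos: [580.9, 20.9, 88.4]
tcp_rot: [180.0, 0.0, 95.7]
ft_force: [-1.6, 0.9, 3.3]
finger_gap: 51.1
grip_force: 1.9
```

```bash
python3 - <<'E'
from h import *
s=sense(); print({k:np.round(v,2) for k,v in s.items() if k in('joint_pos','wrist_torque','finger_gap','tool_pos')})
im=snapshot('wrist'); cv2.imwrite('pics/w5.png',im)
cv2.imwrite('pics/w5h.png',cv2.resize(im[200:460,190:450],(600,600),interpolation=cv2.INTER_CUBIC))
E
```

```text
{'joint_pos': array([-2.99, 11.02, 96.71, -0.  , 72.26, -8.68]), 'tool_pos': array([580.93,  20.91,  88.45]), 'wrist_torque': array([ 0.01,  0.28, -0.11]), 'finger_gap': np.float64(51.06)}
```

View pics/w5h.png

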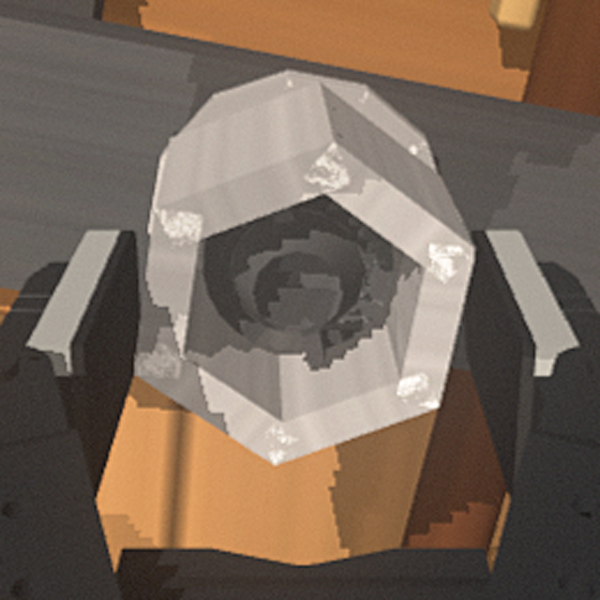

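Request:
step_arm --targets '[{"dp":[0,0,0],"angular":[0,0,0.015],"fingers":0.4},{"dp":[0,0,0],"angular":[0,0,0.03],"fingers":0.4},{"dp":[0,0,0],"angular":[0,0,0.04],"fingers":0.4},{"dp":[0,0,0],"angular":[0,0,0.04],"fingers":0.4},{"dp":[0,0,0],"angular":[0,0,0.04],"fingers":0.38},{"dp":[0,0,0],"angular":[0,0,0.04],"fingers":0.38},{"dp":[0,0,0],"angular":[0,0,0.04],"fingers":0.38},{"dp":[0,0,0],"angular":[0,0,0.04],"fingers":0.38}]'

```text
time: 15.65
tool_pos: [580.8, 20.9, 88.3]
tcp_rot: [180.0, -0.0, 88.5]
ft_force: [-0.2, -0.1, 0.2]
finger_gap: 52.9
grip_force: 0.0
```

```bash
cat >> h.py <<'E'
def hexfit(im, z, tcp, yaw):
    """nut top-face bright/grey hull is ambiguous; fit pose by edge alignment of top hexagon over (dx,dy,dz,angle)"""
    g=cv2.GaussianBlur(cv2.cvtColor(im,cv2.COLOR_BGR2GRAY),(0,0),1.2).astype(float)
    E=cv2.magnitude(cv2.Sobel(g,cv2.CV_64F,1,0),cv2.Sobel(g,cv2.CV_64F,0,1)); E=np.minimum(E,150)
    f,cx,cy,R,t,_=cam('wrist')
    def score(p):
        x,y,zz,a=p; pts=[]
        for r in (27.7,19.6):
            v=np.array([[r*np.cos(np.radians(a+60*k)),r*np.sin(np.radians(a+60*k))] for k in range(7)])
            for i in range(6): pts.append(v[i]+(v[i+1]-v[i])*np.linspace(.05,.95,25)[:,None])
            if r==27.7 : pass
        q=np.vstack(pts)[:150]; X=np.c_[q+[x,y],np.full(len(q),zz)]; c=X@R.T+t
        u=(cx+f*c[:,0]/c[:,2]).astype(np.float32); w=(cy+f*c[:,1]/c[:,2]).astype(np.float32)
        return -cv2.remap(E,u[None],w[None],cv2.INTER_LINEAR).mean()
    from scipy.optimize import differential_evolution as de
    r=de(score,[(tcp[0]-6,tcp[0]+6),(tcp[1]-6,tcp[1]+6),(z-18,z+8),(yaw-25,yaw+12)],seed=1,popsize=25,maxiter=150)
    return r.x.round(2),round(r.fun,1)
E
python3 - <<'E'
from h import *
s=sense(); print({k:np.round(v,2) for k,v in s.items() if k in('joint_pos','ft_force','wrist_torque','finger_gap','tool_pos','tcp_rot')})
im=snapshot('wrist'); cv2.imwrite('pics/w6.png',im)
print(hexfit(im,110,s['tool_pos'],s['tcp_rot'][2]))
E
```

```text
{'joint_pos': array([-2.99, 11.02, 96.72,  0.  , 72.26, -1.48]), 'tool_pos': array([580.79,  20.94,  88.32]), 'tcp_rot': array([180.  ,  -0.  ,  88.49]), 'ft_force': array([-0.17, -0.05,  0.22]), 'wrist_torque': array([0.04, 0.  , 0.  ]), 'finger_gap': np.float64(52.91)}
(array([579.19,  21.26, 100.98,  85.02]), np.float64(-95.8))
```

The fit puts the nut's top at z≈101 (110 on the flat end), at yaw 85, which matches the gap, so it has dropped in. Next I'll open, turn the empty hand back 120° and regrip lower.

Request:
step_arm --targets '[{"dp":[0,0,0],"angular":[0,0,0],"fingers":0},{"dp":[-0.002,-0.002,0],"angular":[0,0,0],"fingers":0},{"dp":[-0.0045,-0.004,0],"angular":[0,0,0],"fingers":0},{"dp":[-0.0045,-0.004,0],"angular":[0,0,-0.055],"fingers":0},{"dp":[-0.0045,-0.004,0],"angular":[0,0,-0.11],"fingers":0},{"dp":[-0.0045,-0.004,0],"angular":[0,0,-0.165],"fingers":0},{"dp":[-0.0045,-0.004,0],"angular":[0,0,-0.22],"fingers":0},{"dp":[-0.0045,-0.004,0],"angular":[0,0,-0.275],"fingers":0}]'

```text
time: 16.7
tool_pos: [580.0, 20.0, 88.3]
tcp_rot: [180.0, 0.0, 138.3]
ft_force: [0.3, 0.4, -0.2]
finger_gap: 85.3
grip_force: 0.0
```

Request:
step_arm --targets '[{"dp":[0,0,0],"angular":[0,0,-0.055],"fingers":0},{"dp":[0,0,0],"angular":[0,0,-0.11],"fingers":0},{"dp":[0,0,0],"angular":[0,0,-0.165],"fingers":0},{"dp":[0,0,0],"angular":[0,0,-0.22],"fingers":0},{"dp":[0,0,0],"angular":[0,0,-0.275],"fingers":0},{"dp":[0,0,0.01],"angular":[0,0,-0.33],"fingers":0},{"dp":[0,0,0.03],"angular":[0,0,-0.372],"fingers":0},{"dp":[0,0,0.0365],"angular":[0,0,-0.372],"fingers":0}]'

```text
time: 17.7
tool_pos: [579.7, 20.0, 80.7]
tcp_rot: [180.0, -0.0, -155.1]
ft_force: [0.2, -0.3, -0.4]
finger_gap: 85.2
grip_force: 0.0
```

```bash
python3 - <<'E'
from h import *
s=sense(); print({k:np.round(v,2) for k,v in s.items() if k in('joint_pos','ft_force','wrist_torque','finger_gap','tool_pos','tcp_rot')})
im=snapshot('wrist'); cv2.imwrite('pics/w7.png',im); y=s['tcp_rot'][2]
print(hexfit(im,105,s['tool_pos'],y)); 
cv2.imwrite('pics/w7h.png',cv2.resize(im[200:460,190:450],(600,600),interpolation=cv2.INTER_CUBIC))
E
```

```text
{'joint_pos': array([  -3.08,   11.39,   97.15,    0.  ,   71.48, -117.98]), 'tool_pos': array([579.73,  20.04,  80.71]), 'tcp_rot': array([ 1.7999e+02, -2.0000e-02, -1.5511e+02]), 'ft_force': array([ 0.23, -0.3 , -0.39]), 'wrist_torque': array([ 0.03, -0.07, -0.01]), 'finger_gap': np.float64(85.16)}
(array([ 581.07,   19.58,   95.91, -156.43]), np.float64(-115.8))
```

View pics/w7h.png

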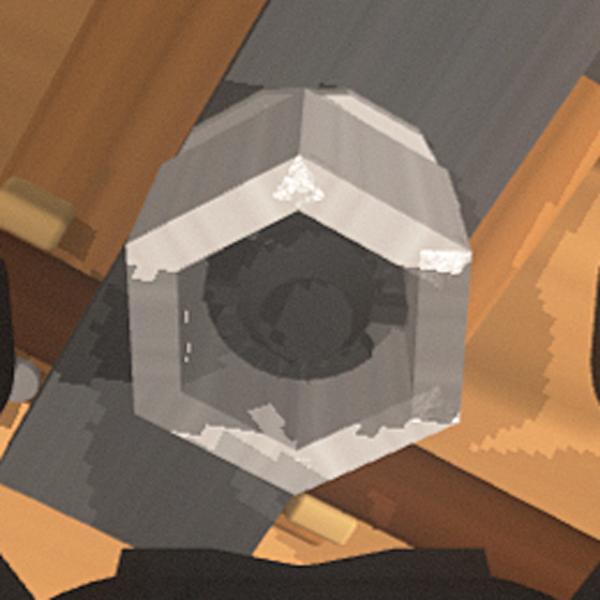

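The last view shows the nut square between the open jaws (corners (300,155), (300,490)), sunk on the stud with the core inside its bore. I'll grip it and turn clockwise, following the thread down.

Request:
step_arm --newtons 25 --targets '[{"dp":[0,0,0.01],"angular":[0,0,0],"fingers":0.2},{"dp":[0,0,0.015],"angular":[0,0,0],"fingers":0.4},{"dp":[0,0,0.015],"angular":[0,0,0],"fingers":1},{"dp":[0,0,0.015],"angular":[0,0,0],"fingers":1},{"dp":[0,0,0.015],"angular":[0,0,0],"fingers":1},{"dp":[0,0,0.015],"angular":[0,0,0],"fingers":1},{"dp":[0,0,0.015],"angular":[0,0,0],"fingers":1},{"dp":[0,0,0.015],"angular":[0,0,0],"fingers":1}]'

```text
time: 18.75
tool_pos: [580.0, 20.1, 78.1]
tcp_rot: [-180.0, 0.0, -155.1]
ft_force: [0.6, 0.2, 1.6]
finger_gap: 47.3
grip_force: 26.9
```

Request:
step_arm --targets '[{"dp":[0,0,0.001],"angular":[0,0,0.02],"fingers":1},{"dp":[0,0,0.002],"angular":[0,0,0.04],"fingers":1},{"dp":[0,0,0.003],"angular":[0,0,0.06],"fingers":1},{"dp":[0,0,0.004],"angular":[0,0,0.08],"fingers":1},{"dp":[0,0,0.005],"angular":[0,0,0.1],"fingers":1},{"dp":[0,0,0.0065],"angular":[0,0,0.12],"fingers":1},{"dp":[0,0,0.008],"angular":[0,0,0.14],"fingers":1},{"dp":[0,0,0.009],"angular":[0,0,0.15],"fingers":1}]'

```text
time: 19.75
tool_pos: [580.5, 20.1, 76.6]
tcp_rot: [180.0, 0.1, 177.9]
ft_force: [1.1, 1.8, 2.0]
finger_gap: 47.2
grip_force: 26.8
```

```bash
cat > s.py <<'E'
from h import *
s=sense(); print({k:np.round(v,2).tolist() for k,v in s.items() if k in('joint_pos','ft_force','wrist_torque','finger_gap','tool_pos','tcp_rot')})
E
python3 s.py
```

```text
{'joint_pos': [-3.08, 11.69, 97.27, 0.01, 70.96, -90.96], 'tool_pos': [580.53, 20.14, 76.63], 'tcp_rot': [179.99, 0.07, 177.89], 'ft_force': [1.05, 1.83, 1.98], 'wrist_torque': [0.13, -0.4, 0.05], 'finger_gap': 47.22}
```

Request:
step_arm --targets '[{"dp":[0,0,0.0025],"angular":[0,0,0.035],"fingers":1},{"dp":[0,0,0.005],"angular":[0,0,0.07],"fingers":1},{"dp":[0,0,0.008],"angular":[0,0,0.105],"fingers":1},{"dp":[0,0,0.0105],"angular":[0,0,0.14],"fingers":1},{"dp":[0,0,0.013],"angular":[0,0,0.175],"fingers":1},{"dp":[0,0,0.0155],"angular":[0,0,0.21],"fingers":1},{"dp":[0,0,0.018],"angular":[0,0,0.245],"fingers":1},{"dp":[0,0,0.018],"angular":[0,0,0.245],"fingers":1}]'

```text
time: 20.75
tool_pos: [580.7, 19.8, 73.3]
tcp_rot: [179.9, 0.1, 133.9]
ft_force: [1.3, -1.0, 6.3]
finger_gap: 47.9
grip_force: 27.0
```

```bash
python3 s.py
```

```text
{'joint_pos': [-3.09, 11.93, 97.38, -0.02, 70.6, -46.98], 'tool_pos': [580.68, 19.83, 73.34], 'tcp_rot': [179.95, 0.08, 133.89], 'ft_force': [1.29, -0.96, 6.26], 'wrist_torque': [-0.11, -0.26, 0.0], 'finger_gap': 47.9}
```

Request:
step_arm --targets '[{"dp":[0,0,0.001],"angular":[0,0,0.035],"fingers":1},{"dp":[0,0,0.003],"angular":[0,0,0.07],"fingers":1},{"dp":[0,0,0.005],"angular":[0,0,0.105],"fingers":1},{"dp":[0,0,0.008],"angular":[0,0,0.14],"fingers":1},{"dp":[0,0,0.01],"angular":[0,0,0.175],"fingers":1},{"dp":[0,0,0.012],"angular":[0,0,0.2],"fingers":1},{"dp":[0,0,0.013],"angular":[0,0,0.22],"fingers":1},{"dp":[0,0,0.013],"angular":[0,0,0.22],"fingers":1}]'

```text
time: 21.75
tool_pos: [580.3, 19.8, 71.1]
tcp_rot: [180.0, 0.0, 94.4]
ft_force: [-2.8, -0.2, 10.4]
finger_gap: 47.7
grip_force: 24.8
```

```bash
python3 s.py
```

```text
{'joint_pos': [-3.09, 12.07, 97.46, -0.02, 70.42, -7.46], 'tool_pos': [580.33, 19.8, 71.14], 'tcp_rot': [179.96, 0.03, 94.38], 'ft_force': [-2.75, -0.2, 10.37], 'wrist_torque': [-0.23, 0.53, -0.04], 'finger_gap': 47.75}
```

Request:
step_arm --targets '[{"dp":[0,0,0],"angular":[0,0,0.03],"fingers":1},{"dp":[0,0,0],"angular":[0,0,0.06],"fingers":1},{"dp":[0,0,0.001],"angular":[0,0,0.09],"fingers":1},{"dp":[0,0,0.002],"angular":[0,0,0.11],"fingers":1},{"dp":[0,0,0.003],"angular":[0,0,0.13],"fingers":1},{"dp":[0,0,0.003],"angular":[0,0,0.15],"fingers":1},{"dp":[0,0,0.003],"angular":[0,0,0.16],"fingers":1},{"dp":[0,0,0.003],"angular":[0,0,0.16],"fingers":1}]'

```text
time: 22.75
tool_pos: [580.5, 19.9, 70.9]
tcp_rot: [179.9, -0.0, 65.6]
ft_force: [-1.2, -0.1, 12.0]
finger_gap: 47.7
grip_force: 25.0
```

```bash
python3 s.py
```

```text
{'joint_pos': [-3.09, 12.09, 97.46, -0.01, 70.38, 21.31], 'tool_pos': [580.51, 19.92, 70.91], 'tcp_rot': [179.94, -0.01, 65.6], 'ft_force': [-1.2, -0.13, 12.03], 'wrist_torque': [0.02, 0.72, 0.05], 'finger_gap': 47.7}
```

Request:
step_arm --targets '[{"dp":[0,0,-0.002],"angular":[0,0,0.02],"fingers":1},{"dp":[0,0,-0.004],"angular":[0,0,0.04],"fingers":1},{"dp":[0,0,-0.005],"angular":[0,0,0.06],"fingers":1},{"dp":[0,0,-0.006],"angular":[0,0,0.08],"fingers":1},{"dp":[0,0,-0.006],"angular":[0,0,0.095],"fingers":1},{"dp":[0,0,-0.006],"angular":[0,0,0.105],"fingers":1},{"dp":[0,0,-0.006],"angular":[0,0,0.11],"fingers":1},{"dp":[0,0,-0.006],"angular":[0,0,0.11],"fingers":1}]'

```text
time: 23.75
tool_pos: [580.3, 19.9, 70.9]
tcp_rot: [180.0, -0.0, 45.7]
ft_force: [3.4, -1.4, 4.1]
finger_gap: 47.3
grip_force: 25.2
```

```bash
python3 s.py
```

```text
{'joint_pos': [-3.09, 12.09, 97.48, -0.01, 70.4, 41.22], 'tool_pos': [580.3, 19.92, 70.87], 'tcp_rot': [179.96, -0.02, 45.69], 'ft_force': [3.42, -1.42, 4.09], 'wrist_torque': [-0.1, -0.19, 0.17], 'finger_gap': 47.27}
```

Request:
step_arm --targets '[{"dp":[0,0,0.001],"angular":[0,0,0.006],"fingers":1},{"dp":[0,0,0.001],"angular":[0,0,0.012],"fingers":1},{"dp":[0,0,0.001],"angular":[0,0,0.018],"fingers":1},{"dp":[0,0,0.001],"angular":[0,0,0.024],"fingers":1},{"dp":[0,0,0.001],"angular":[0,0,0.03],"fingers":1},{"dp":[0,0,0.001],"angular":[0,0,0.035],"fingers":1},{"dp":[0,0,0.001],"angular":[0,0,0.035],"fingers":1},{"dp":[0,0,0.001],"angular":[0,0,0.035],"fingers":1}]'

```text
time: 24.75
tool_pos: [580.0, 20.0, 70.5]
tcp_rot: [180.0, 0.0, 39.3]
ft_force: [3.0, -1.9, 5.0]
finger_gap: 48.0
grip_force: 25.2
```

```bash
python3 s.py
```

```text
{'joint_pos': [-3.09, 12.11, 97.5, -0.0, 70.39, 47.58], 'tool_pos': [580.01, 19.97, 70.48], 'tcp_rot': [179.99, 0.0, 39.34], 'ft_force': [2.97, -1.86, 4.96], 'wrist_torque': [-0.06, -0.08, 0.17], 'finger_gap': 47.99}
```

Request:
step_arm --targets '[{"dp":[0,0,0.001],"angular":[0,0,0.006],"fingers":1},{"dp":[0,0,0.001],"angular":[0,0,0.012],"fingers":1},{"dp":[0,0,0.001],"angular":[0,0,0.018],"fingers":1},{"dp":[0,0,0.0015],"angular":[0,0,0.024],"fingers":1},{"dp":[0,0,0.0015],"angular":[0,0,0.03],"fingers":1},{"dp":[0,0,0.002],"angular":[0,0,0.035],"fingers":1},{"dp":[0,0,0.002],"angular":[0,0,0.035],"fingers":1},{"dp":[0,0,0.002],"angular":[0,0,0.035],"fingers":1}]'

```text
time: 25.75
tool_pos: [580.1, 20.0, 70.2]
tcp_rot: [180.0, -0.0, 33.0]
ft_force: [2.6, -1.0, 5.7]
finger_gap: 47.3
grip_force: 25.5
```

```bash
python3 s.py
```

```text
{'joint_pos': [-3.08, 12.13, 97.51, -0.0, 70.35, 53.87], 'tool_pos': [580.06, 19.99, 70.16], 'tcp_rot': [179.99, -0.01, 33.04], 'ft_force': [2.56, -1.01, 5.68], 'wrist_torque': [-0.06, -0.11, 0.26], 'finger_gap': 47.31}
```

Request:
step_arm --targets '[{"dp":[0,0,0],"angular":[0,0,0.004],"fingers":1},{"dp":[0,0,0],"angular":[0,0,0.008],"fingers":1},{"dp":[0,0,0.001],"angular":[0,0,0.012],"fingers":1},{"dp":[0,0,0.001],"angular":[0,0,0.016],"fingers":1},{"dp":[0,0,0.001],"angular":[0,0,0.02],"fingers":1},{"dp":[0,0,0.001],"angular":[0,0,0.02],"fingers":1},{"dp":[0,0,0.001],"angular":[0,0,0.02],"fingers":1},{"dp":[0,0,0.001],"angular":[0,0,0.02],"fingers":1}]'

```text
time: 26.75
tool_pos: [580.1, 20.0, 69.9]
tcp_rot: [180.0, -0.0, 29.4]
ft_force: [3.5, -0.9, 5.4]
finger_gap: 47.5
grip_force: 25.6
```

```bash
python3 s.py
```

```text
{'joint_pos': [-3.08, 12.15, 97.52, -0.0, 70.32, 57.48], 'tool_pos': [580.07, 20.0, 69.92], 'tcp_rot': [179.99, -0.01, 29.43], 'ft_force': [3.47, -0.94, 5.44], 'wrist_torque': [-0.03, -0.21, 0.37], 'finger_gap': 47.55}
```

Torque is 0.37 N m, so it's tight. I'll release and lift straight up.

Request:
step_arm --targets '[{"dp":[0,0,0],"angular":[0,0,0],"fingers":0.35},{"dp":[0,0,0],"angular":[0,0,0],"fingers":0.2},{"dp":[0,0,0],"angular":[0,0,0],"fingers":0},{"dp":[0,0,0],"angular":[0,0,0],"fingers":0},{"dp":[0,0,-0.05],"angular":[0,0,0],"fingers":0},{"dp":[0,0,-0.2],"angular":[0,0,0],"fingers":0},{"dp":[0,0,-0.35],"angular":[0,0,0],"fingers":0},{"dp":[0,0,-0.4],"angular":[0,0,0],"fingers":0}]'

```text
time: 27.75
tool_pos: [581.6, 20.0, 153.0]
tcp_rot: [179.9, -0.2, 29.4]
ft_force: [0.8, 0.4, -0.4]
finger_gap: 85.5
grip_force: 0.0
```

```bash
python3 s.py; python3 - <<'E'
from h import *
s=sense(); im=snapshot('wrist'); cv2.imwrite('pics/w8.png',im)
print(hexfit(im,92,s['tool_pos'],s['tcp_rot'][2]))
E
```

```text
{'joint_pos': [-3.08, 7.26, 93.78, 0.0, 78.69, 57.48], 'tool_pos': [581.61, 19.96, 152.99], 'tcp_rot': [179.86, -0.23, 29.44], 'ft_force': [0.82, 0.45, -0.39], 'wrist_torque': [-0.02, -0.03, -0.02], 'finger_gap': 85.47}
(array([578.46,  18.92,  90.  ,  29.91]), np.float64(-149.8))
```

The nut's top fits at z=90.0, so its underside is at about 60. That means the bar is home and the washer is compressed about 1 mm (roughly 24 N). Handing in.

```bash
python3 -c "
from bench import *
print(hand_in())"
```

```text
the job is handed in; nothing more can be done
None
```

I set the steel nut on the stud, turned it backward until it dropped into the thread start, then ran it about 176° clockwise until it came up tight at about 0.37 N m with the bar home, let go, and handed the job in at about 28 s.

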